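# Stop the glaze shaker and hold its lid half open

### The arm

A 6-joint arm with a two-finger parallel gripper is mounted at the origin on the work surface. World frame = base frame: x ahead of the robot, y to its left, z up, the work surface at z = 0. Lengths are in m, angles in rad, forces in N, time in s.
With the tool pointing down it reaches from about 0.275 to 0.825 m from the base axis. Payload 4.9 kg.
Tool frame: the origin (TCP) lies midway between the tips of the shut fingers; the grasp point (between the pads) lies 19 mm behind it (bot.grip_depth is the distance from the TCP to the grasp point, in m); y points along the fingers, x is the direction in which the jaws open and shut, and the axes are right-handed (so a half turn about y gives the same grasp; the last joint's range is limited). The gripper opens to 85 mm and grips with 20 to 120 N. Pads are 22 mm wide; open, the fingers measure 114 mm over their backs; the gripper's body (76 mm by 85 mm) begins 54 mm behind the grasp point. The pads swing forward as they close: fully open they stand 13 mm farther back than shut.
Start: joints at [-1.476, 0.326, -0.193, 1.052, 0, 1.437], TCP at [0.125, -0.536, 0.231] pointing down, gripper open.
Joint ranges: [-2.65, 2.65], [-0.97, 1.79], [-1.3, 1.35], [-1.93, 2.1], [-1.47, 1.37], [-3.14, 3.14]. Speed limits (rad/s): [2.57, 2.57, 3.14, 3.14, 3.14, 3.14].

### API

Orientations are given as a unit quaternion [w, x, y, z].
In Python, from cell import bot gives the robot as it stands. Calls block until the motion is done:
- bot.move_pose(position, orientation): joint-space move of the TCP to a pose.
- bot.move_linear(position, speed=0.15, rotation=None, until_force=None): straight line of the TCP; rotation=None keeps the orientation; speed is the mean speed in m/s. With until_force (N) it stops when the force on the tool has changed by that much, and returns True; else False.
- bot.goto_joints(angles): joint-space move.
- bot.set_gripper(opening, grasp_force=None): opening from 0.0 (shut) to 1.0 (fully open); grasp_force is the grip in N (None keeps the last); returns when the fingers have stopped.
- bot.wait(seconds).
- bot.solve_ik(position, orientation): joint angles nearest the present ones, or None.
- bot.camera(name): name is "side" or "top"; returns the picture (400x640x3 uint8, red, green, blue); there is no depth.
- bot.calibration(name): a dict with "mtx" (3x3 intrinsics, pixels), "extrinsics" (4x4, takes a point from world to camera coordinates). Camera axes: x right, y down, z forward; pixel columns grow to the right and rows downward; lengths in m; the calibration is good to about 2 mm. A picture is of the moment at which its call begins. calibration takes no time and is no camera call.
A pose or a line that the arm cannot do raises bot.PlanningError and nothing moves.
- bot.close_job(): hands the job in, once; it reports no verdict.
Trained networks look in the newest picture that a camera, given by its name, has taken for a name from the list of things; names that differ only in an ending like _2 or _b are one class to them, and where a whole thing is asked for, a point or a joint stands for the part that bears it (a point fixed in the world has none). Each returns a list of dicts, best first, with "confidence" (0 to 1); they miss things now and then, are a little off and sometimes report something else, mostly with a low value. They report only what shows in the picture. A call takes as long as a camera call. They do not tell look-alikes from the thing itself.
- bot.search_frame(camera, thing): "bbox" ([left, top, width, height] in pixels, round what is visible of it).
Readings, each from a call of its own:
- bot.read_clock(): time.
- bot.read_joint_positions(): joint angles.
- bot.read_joint_vel(): joint speeds.
- bot.read_joint_efforts(): joint torques, N m.
- bot.read_position(): TCP position.
- bot.read_tool_rot(): TCP orientation.
- bot.read_ft_force(): force on the tool from outside, world axes, zero at the start.
- bot.read_moment(): the same for the moment, N m.
- bot.read_gripper_width(): opening from 0.0 (shut) to 1.0 (fully open).
Only numpy, scipy, OpenCV 4.12 (cv2) and the standard library are available. Lean on these libraries where they do the work, as an engineer would, in place of code of your own. Each camera call takes 0.05 s, during which the arm holds its last target.

### The job

Press the red stop button of the push-button box fully down and let it come back up while the lid of the blue glaze shaker is still shut; then raise the lid and hold it still at 45 degrees, to within about 5 degrees, so that I can reach the sample pots from the other side. The lid falls shut if let go, so your program finishes while the robot is still holding it up there. Do not press the green button, and leave the bowl, the cup and the tub standing where they are.

Things in the scene. Friction and masses are not known exactly. Their poses are not given: they have to be found in the camera images.
- shaker: Bench shaker for glaze samples: fixed blue open-topped steel case, 240 x 220 mm in plan (its x and y), walls 100 mm tall; origin at the centre of its underside on the table, z up. Its lid is hinged along the top of its -x edge (the robot's side) and opens towards the robot. It stands anywhere on the left or the right, turned by up to 0.25 rad. Four sample pots sit inside below the rim.
- lid (a joint): Angle of the blue lid (plate 236 x 220 x 8 mm with a pale flush window, about 0.45 kg, varying) in rad: 0 shut (level), growing as its free edge, the one away from the robot, rises; 45 degrees is 0.785, stop at 1.3. A loose hinge: the lid falls shut from any angle; 2 to 4 N at the handle lifts it.
- lid_hinge (a point): Point on the lid's hinge axis, midway along it: 115 mm towards -x of the shaker's centre, 100 mm above the table. The axis is parallel to the shaker's y. This frame turns with the lid: its x runs from the hinge to the free edge, z is the lid's outward normal, up when shut.
- lid_handle (a point): Middle of the yellow bar handle on the lid: a round bar 12 mm thick and 100 mm long, parallel to the hinge (shaker's y), on two end posts. In the lid's frame 195 mm from the hinge along x and 46 mm along z; the clear gap between bar and plate is 32 mm, and 88 mm between the posts. With the lid shut it is 147 mm above the table.
- station: Fixed grey push-button box, 80 x 150 mm in plan (its x and y), 75 mm tall, with a yellow top; origin at the centre of its underside. It stands on the other side from the shaker, turned by up to 0.25 rad. A red and a green button sit on its top 72 mm apart along its y; which is on which side varies.
- stop_top (a point): Centre of the top of the red stop button's cap (32 mm across, in a black round collar 48 mm across); about 97 mm above the table when up. It is pressed straight down.
- stop (a joint): Travel of the red button in m: 0 up, 0.006 fully down. Spring return; about 1.5 N starts it moving and 5 N holds it fully down.
- start_top (a point): Centre of the top of the green start button's cap, same size and height as the red one. Not to be pressed.
- start (a joint): Travel of the green button in m: 0 up, 0.006 fully down.
- bowl: Loose white bisque bowl, 110 mm across, 50 mm tall, standing beyond the shaker or the box; origin at the centre of its underside.
- cup: Loose terracotta cup, 76 mm across, 85 mm tall, standing beyond the shaker or the box; origin at the centre of its underside.
- tub: Loose pale, off-white glaze tub with a white screw lid, 80 mm across, 80 mm tall, standing beyond the shaker or the box; origin at the centre of its underside.
Not all that is in view belongs to the job. Several things look just like the tub: the one meant starts farthest to the robot's right. Several things look just like the cup: the one meant starts farthest to the robot's left.

How it is judged:
By the outcome, as a careful person would: the job done as asked, in the order asked, and still so for the second after the job is handed in, while the arm keeps its last pose, push and grip.
It also fails if it takes over 53 s, if anything falls off the work surface, if the arm or the gripper's body presses on something with over 40 N, if the wrist force passes 120 N, or if a joint passes its speed limit or range.

## Working session

There is one attempt and no reset: what is moved stays moved. The work goes in short steps, each a Python script; the robot and the scene stay as the last script left them, time stands still between calls to the robot, and variables do not carry over. Pictures are saved under pics/ and viewed, and the job is handed in when it is done.

```bash
ls; mkdir -p pics
python3 - <<'E'
from cell import bot
import cv2
for n in("top","side"):
    im=bot.camera(n); cv2.imwrite(f"pics/{n}0.png",im[:,:,::-1])
    c=bot.calibration(n); print(n,c["mtx"],c["extrinsics"])
    for t in("shaker","lid_handle","station","stop_top","start_top","bowl","cup","tub"):
        print(t,[(d["bbox"],round(d["confidence"],2)) for d in bot.search_frame(n,t)][:4])
print(bot.read_clock(),bot.read_tool_rot())
E
```

```text
pics
top [[387.19224821   0.         325.21794962]
 [  0.         387.19224821 200.41884733]
 [  0.           0.           1.        ]] [[-0.01785968 -0.99983952 -0.00140015  0.00249023]
 [-0.98598579  0.0178445  -0.16587221  0.59290473]
 [ 0.16587058 -0.0015819  -0.98614626  0.95649089]
 [ 0.          0.          0.          1.        ]]
shaker [([183.4, 181.4, 108.7, 112.4], 0.82)]
lid_handle [([181.6, 183.2, 110.2, 106.6], 0.78)]
station [([350.8, 210.3, 61.9, 40.3], 0.63)]
stop_top []
start_top []
bowl [([303.5, 114.3, 38.5, 44.2], 0.56)]
cup [([237.6, 124.6, 31.5, 33.3], 0.97), ([304.9, 253.6, 33.7, 32.5], 0.97), ([184.7, 183.9, 106.1, 106.6], 0.22)]
tub [([304.1, 191.2, 31.3, 33.5], 0.79), ([361.4, 119.8, 26.5, 33.7], 0.65)]
side [[493.61344393   0.         309.84190493]
 [  0.         493.61344393 202.71306748]
 [  0.           0.           1.        ]] [[ 0.98282659 -0.18405656 -0.01323182 -0.56550618]
 [-0.12346506 -0.60259903 -0.78843566  0.16010429]
 [ 0.13714327  0.77652919 -0.61497491  1.04778831]
 [ 0.          0.          0.          1.        ]]
shaker [([212.1, 129.1, 101.3, 87.5], 0.88)]
lid_handle [([211.2, 132.7, 104.1, 54.9], 0.75)]
station [([276.4, 240.2, 40.4, 82.5], 0.74)]
stop_top [([286.2, 243.6, 15.6, 11.2], 0.47)]
start_top [([282.6, 266.7, 19.5, 21.1], 0.75)]
bowl [([367.9, 198.0, 51.3, 40.3], 0.66)]
cup [([354.7, 149.6, 30.6, 42.3], 0.82), ([218.5, 207.8, 34.0, 51.2], 0.65)]
tub [([392.0, 233.6, 43.2, 56.1], 0.71), ([291.0, 198.6, 37.5, 51.3], 0.68)]
0.9 [-0.55379378  0.55383297 -0.43965404  0.43964283]
```

View pics/top0.png

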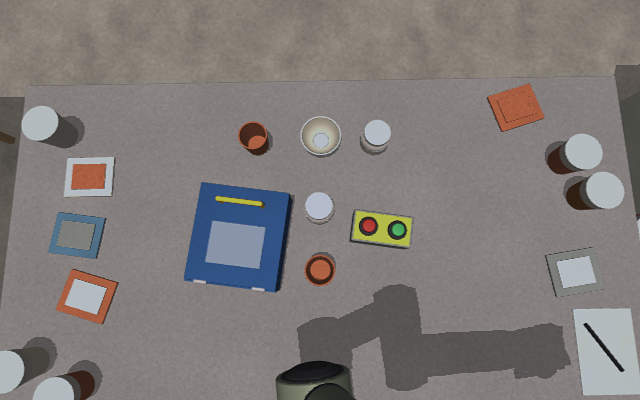

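View pics/side0.png

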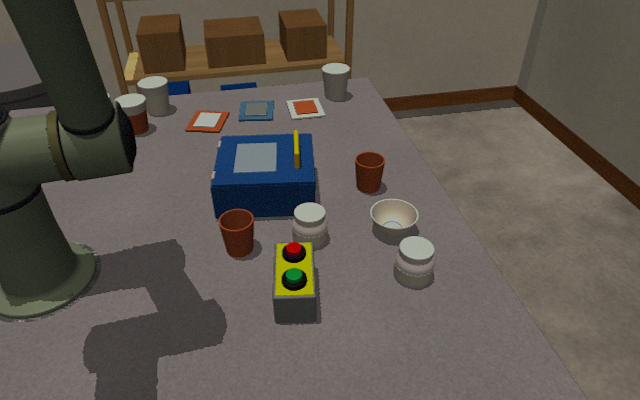

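Both views agree: shaker on the left (its yellow handle runs from top px (217,199) to (264,205)) and box on the right. What could be taken for the red button: red cap (368,226), green cap (397,230), and terracotta cups at (254,137) and (320,269). I choose the red cap, on the +y side of the box. A cup at (320,269) and a tub at (319,205) stand between the shaker and the box. I'll measure now.

```bash
cat > h.py <<'E'
import numpy as np, cv2
from cell import bot
def ray(cam,uv):
    c=bot.calibration(cam);K=np.array(c["mtx"]);E=np.array(c["extrinsics"])
    R,t=E[:3,:3],E[:3,3]; o=-R.T@t
    return o,R.T@np.linalg.inv(K)@np.array([*uv,1.])
def onz(cam,uv,z):
    o,d=ray(cam,uv); return o+d*(z-o[2])/d[2]
def tri(a,b):
    (o1,d1),(o2,d2)=ray("top",a),ray("side",b)
    s=np.linalg.lstsq(np.c_[d1,-d2],o2-o1,rcond=None)[0]
    p,q=o1+s[0]*d1,o2+s[1]*d2; return (p+q)/2,np.linalg.norm(p-q)
def proj(cam,p):
    c=bot.calibration(cam);E=np.array(c["extrinsics"]);q=E[:3,:3]@p+E[:3,3];q=np.array(c["mtx"])@q;return q[:2]/q[2]
def mask(im,hlo,hhi,s,v,roi):
    h=cv2.cvtColor(im,cv2.COLOR_RGB2HSV);m=cv2.inRange(h,(hlo,s,v),(hhi,255,255))
    k=np.zeros_like(m);x0,y0,x1,y1=roi;k[y0:y1,x0:x1]=m[y0:y1,x0:x1];return k
def cen(m): 
    y,x=np.nonzero(m);return np.array([x.mean(),y.mean()]),len(x)
E
python3 - <<'E'
from h import *
t=cv2.imread("pics/top0.png")[:,:,::-1].copy();s=cv2.imread("pics/side0.png")[:,:,::-1].copy()
def red(im,roi): return mask(im,0,6,170,90,roi)|mask(im,174,180,170,90,roi)
rt=cen(red(t,(355,212,385,242)));rs=cen(red(s,(278,238,308,262)))
gt=cen(mask(t,45,80,100,80,(385,218,410,245)));gs=cen(mask(s,45,80,100,80,(278,262,312,292)))
print(rt,rs,gt,gs)
print("red",onz("top",rt[0],.095),onz("side",rs[0],.095),tri(rt[0],rs[0]))
print("green",onz("top",gt[0],.095),onz("side",gs[0],.095),tri(gt[0],gs[0]))
mt=mask(t,20,32,150,80,(205,185,275,215));ms=mask(s,20,32,150,80,(285,125,308,172))
rects=[]
for cam,m in(("top",mt),("side",ms)):
    c,n=cen(m);r=cv2.minAreaRect(cv2.findNonZero(m));print(cam,c,n,r)
    b=cv2.boxPoints(r); rects.append(c)
    e=sorted([(np.linalg.norm(b[0]-b[1]),(b[0]+b[3])/2,(b[1]+b[2])/2),(np.linalg.norm(b[1]-b[2]),(b[0]+b[1])/2,(b[2]+b[3])/2)],key=lambda q:q[0])[1]
    p,q=onz(cam,e[1],.149),onz(cam,e[2],.149);print("handle",p,q,np.linalg.norm(p-q),(p+q)/2,np.arctan2(*(q-p)[[1,0]]))
    print(onz(cam,c,.149))
print(tri(*rects))
mb=mask(t,105,125,120,60,(175,170,300,300));r=cv2.minAreaRect(cv2.findNonZero(mb))
for b in cv2.boxPoints(r):print("corner",b,onz("top",b,.104))
P=np.array([onz("top",b,.104) for b in cv2.boxPoints(r)]);print(P.mean(0))
a=cv2.resize(t[175:295,175:425],(800,384),interpolation=cv2.INTER_CUBIC)
b=cv2.resize(s[120:330,200:320],(343,600),interpolation=cv2.INTER_CUBIC)
cv2.imwrite("pics/c1.png",a[:,:,::-1]);cv2.imwrite("pics/c2.png",b[:,:,::-1])
E
```

```text
(array([368.7962963 , 224.72222222]), 108) (array([293.2481203 , 247.30075188]), 133) (array([397.81818182, 229.25757576]), 132) (array([293.49032258, 273.75483871]), 155)
red [ 0.52283007 -0.11388807  0.095     ] [ 0.5224253  -0.11169026  0.095     ] (array([ 0.5224047 , -0.11366584,  0.0968784 ]), np.float64(0.0004641642943187451))
green [ 0.51041679 -0.18449777  0.095     ] [ 0.5115384  -0.18260057  0.095     ] (array([ 0.51080493, -0.18421108,  0.09664945]), np.float64(0.0010666758923760396))
top [238.89285714 200.85267857] 224 ((239.57693481445312, 201.3846435546875), (47.87740707397461, 5.82963228225708), 7.125016689300537)
handle [0.58550857 0.24791948 0.149     ] [0.56942197 0.1365917  0.149     ] 0.11248401589912156 [0.57746527 0.19225559 0.149     ] -1.7143006505782674
[0.57874444 0.19380229 0.149     ]
side [296.04819277 148.3313253 ] 166 ((296.0, 148.5), (37.0, 4.0), 90.0)
handle [0.58927977 0.25117456 0.149     ] [0.56240111 0.08775177 0.149     ] 0.16561844517629504 [0.57584044 0.16946317 0.149     ] -1.733810034715527
[0.57532184 0.16561    0.149     ]
(array([0.58113399, 0.19835504, 0.12876188]), np.float64(0.0021194295808270843))
corner [183.32    279.75998] [0.39874344 0.33227103 0.104     ]
corner [197.56 180.08] [0.64052691 0.30736579 0.104     ]
corner [288.98    193.14001] [0.60348673 0.08085695 0.104     ]
corner [274.74002 292.82   ] [0.36464067 0.11503848 0.104     ]
[0.50184943 0.20888306 0.104     ]
```

View pics/c1.png

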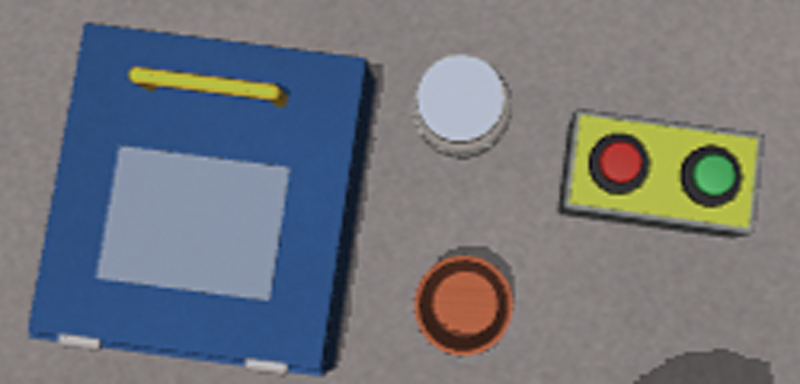

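View pics/c2.png

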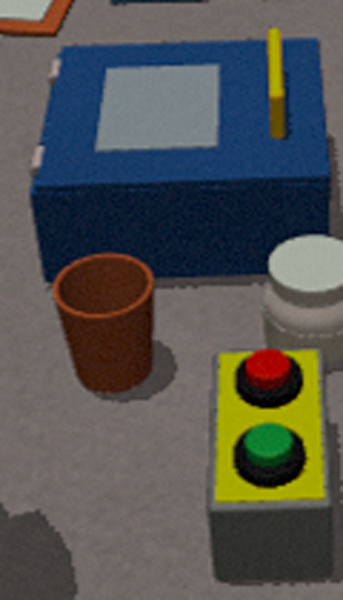

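```bash
cat >> h.py <<'E'
from scipy.spatial.transform import Rotation as Rn
def quat(yaw,th=0,sg=1):
    f=np.array([np.cos(yaw),np.sin(yaw),0]);u=np.array([0,0,1.])
    y=np.sin(th)*f-np.cos(th)*u; x=sg*(np.cos(th)*f+np.sin(th)*u)
    q=Rn.from_matrix(np.c_[x,y,np.cross(x,y)]).as_quat(); return np.roll(q,1)
yaw=-.1435
RED=np.array([.5224,-.1138,.097]); H=np.array([.5780,.1930,.147])
F=np.array([np.cos(yaw),np.sin(yaw),0])
HINGE=H-.195*F-np.array([0,0,.047])   # z=.100
def arc(a,sg,extra=0):
    "TCP pose with grasp point on the bar at lid angle a"
    g=HINGE+F*(.195*np.cos(a)-.046*np.sin(a))+np.array([0,0,.195*np.sin(a)+.046*np.cos(a)])
    ap=np.sin(a)*F-np.array([0,0,np.cos(a)])
    return g+ap*(bot.grip_depth-extra),quat(yaw,a,sg)
E
python3 - <<'E'
from h import *
print(HINGE,bot.grip_depth)
C=[onz("top",(175+a/3.2,175+b/3.2),.104) for a,b in((85,23),(368,58),(30,335),(325,373))]
for p in C:print(p)
c=sum(C)/4;e=C[0]+C[2]-C[1]-C[3];print("yaw",np.arctan2(*(e)[[1,0]])-np.pi/2, np.arctan2(*(C[0]+C[1]-C[2]-C[3])[[1,0]]),"sizes",np.linalg.norm(C[0]-C[1]),np.linalg.norm(C[0]-C[2]),"handle from lid",c+F*.076)
for k in(-.057,-.038,0,.04):pass
print("handle ends proj side",proj("side",H+np.array([.1435*.05,.05,0])),proj("side",H-np.array([.1435*.05,.05,0])))
for sg in(1,-1):
    r=bot.solve_ik(RED+[0,0,.06],quat(-.163,0,sg));print("red",sg,None if r is None else np.round(r,2))
    for a in(0,.2,.4,.6,.785,.85):
        r=bot.solve_ik(*arc(a,sg));print(a,None if r is None else np.round(r,2))
    r=bot.solve_ik(*arc(0,sg,.08));print("app",None if r is None else np.round(r,2))
E
```

```text
[0.3850043  0.22088656 0.1       ] 0.0187
[0.63500306 0.29725476 0.104     ]
[0.60347882 0.07834404 0.104     ]
[0.39886769 0.32977183 0.104     ]
[0.36746104 0.11074385 0.104     ]
yaw -0.14272092707201844 -0.136634482713145 sizes 0.22116890265831132 0.23836374302731136 handle from lid [0.57642149 0.19316001 0.104     ]
handle ends proj side [294.92830244 132.48462839] [295.74466595 154.31043624]
red 1 [-0.35  0.36 -0.35  0.86  0.    1.38]
0 [ 0.2   0.52 -0.18  0.88  0.    1.92]
0.2 [ 0.24  0.35 -0.37  0.67 -0.08  1.95]
0.4 [ 0.3   0.19 -0.55  0.47 -0.17  1.99]
0.6 [ 0.38  0.05 -0.73  0.25 -0.29  2.02]
0.785 [ 0.48 -0.05 -0.9   0.04 -0.43  2.04]
0.85 [ 0.52 -0.07 -0.95 -0.04 -0.48  2.05]
app [ 0.2   0.45 -0.07  1.05  0.    1.92]
red -1 [-0.35  0.36 -0.35  0.86  0.   -1.76]
0 [ 0.2   0.52 -0.18  0.88  0.   -1.23]
0.2 [ 0.24  0.35 -0.37  0.67 -0.08 -1.19]
0.4 [ 0.3   0.19 -0.55  0.47 -0.17 -1.15]
0.6 [ 0.38  0.05 -0.73  0.25 -0.29 -1.12]
0.785 [ 0.48 -0.05 -0.9   0.04 -0.43 -1.1 ]
0.85 [ 0.52 -0.07 -0.95 -0.04 -0.48 -1.09]
app [ 0.2   0.45 -0.07  1.05  0.   -1.23]
```

Measured sizes agree with the specification: lid 221 x 238 mm, buttons 71 mm apart, red cap top about 97 mm up, all in reach. The crop confirms the red cap is the stop button. Pressing it now.

Run:
```python
from h import *
bot.set_gripper(0.0,40)
q=quat(-.163,0,1)
bot.move_pose(RED+[0,0,.05],q)
bot.move_linear(RED+[0,0,.012],speed=.08)
p0=bot.read_position();print(p0,bot.read_ft_force())
im=bot.camera("side");cv2.imwrite("pics/p1.png",cv2.resize(im[120:330,180:420],(686,600))[:,:,::-1])
r=bot.move_linear(RED-[0,0,.014],speed=.015,until_force=12)
print(r,bot.read_position(),bot.read_ft_force())
im=bot.camera("side");cv2.imwrite("pics/p2.png",cv2.resize(im[120:330,180:420],(686,600))[:,:,::-1])
bot.wait(.2);print(bot.read_position(),bot.read_ft_force(),bot.read_clock())
```

```text
[ 0.522427   -0.11393197  0.10900034] [0.12321515 0.23198225 0.07313162]
True [ 0.52243663 -0.11380683  0.09104676] [-1.1271735   0.61052351  6.11133173]
[ 0.52240463 -0.11379199  0.09100969] [-1.18954388  0.10243551  5.94957658] 5.8667
```

View pics/p2.png

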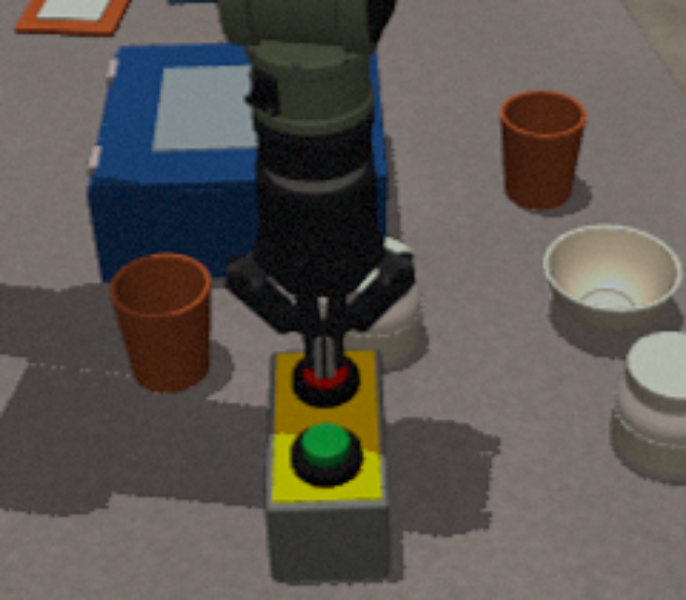

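The fingers are centred on the red cap at (325,375), but the settled force is only 6 N. I'll push a little more so it is certainly at the stop, then release.

Run:
```python
from h import *
r=bot.move_linear(RED-[0,0,.009],speed=.01,until_force=12)
print(r,bot.read_position(),bot.read_ft_force()); bot.wait(.2);print(bot.read_position(),bot.read_ft_force())
bot.move_linear(RED+[0,0,.02],speed=.06)
bot.move_linear(RED+[0,0,.10],speed=.15)
im=bot.camera("side");cv2.imwrite("pics/p3.png",cv2.resize(im[120:330,180:420],(686,600))[:,:,::-1])
m=mask(im,0,6,170,90,(278,238,308,262))|mask(im,174,180,170,90,(278,238,308,262));print(cen(m))
print(bot.read_ft_force(),bot.read_clock())
```

```text
True [ 0.52243075 -0.11381387  0.09104686] [-1.20103754 -0.02672013  5.99305961]
[ 0.52241256 -0.11381182  0.09104793] [-0.89262207  0.76557871  6.80154822]
(array([293.27642276, 247.33333333]), 123)
[-0.61518472 -0.04855076  0.17205641] 7.6
```

View pics/p3.png

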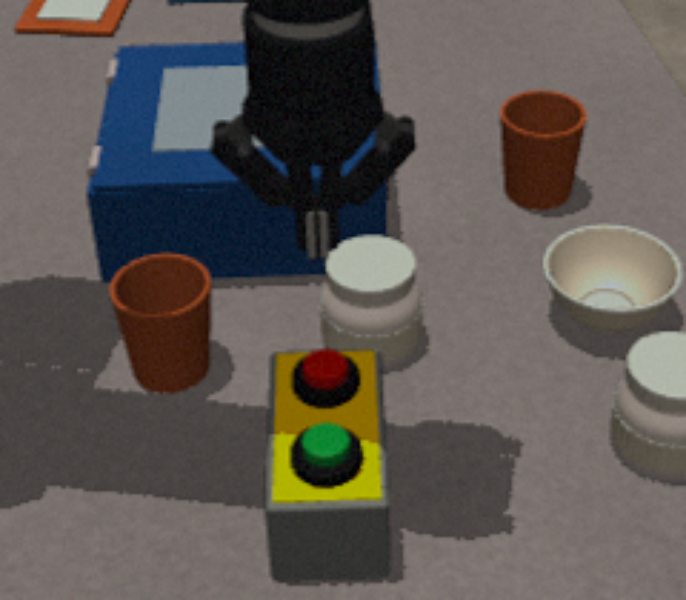

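The red cap is back up: its centroid (293.3,247.3) is the same as before the press. Both pushes stopped at z = 0.0910, about 6 mm down, and the second reached about 18 N without further travel, so the button was on its hard stop. Green is untouched. On to the handle.

Run:
```python
from h import *
bot.set_gripper(0.7,40)
p,q=arc(0,1,.08); bot.move_pose(p,q)
p,q=arc(0,1,.0); r=bot.move_linear(p,speed=.1,until_force=8)
print(r,bot.read_position(),p,bot.read_ft_force())
im=bot.camera("side");cv2.imwrite("pics/g1.png",cv2.resize(im[80:230,180:380],(800,600))[:,:,::-1])
print(bot.read_clock())
```

```text
False [0.57856035 0.19298308 0.12794273] [0.578  0.193  0.1273] [ 0.28745728 -0.56014166  0.0163358 ]
10.3917
```

View pics/g1.png

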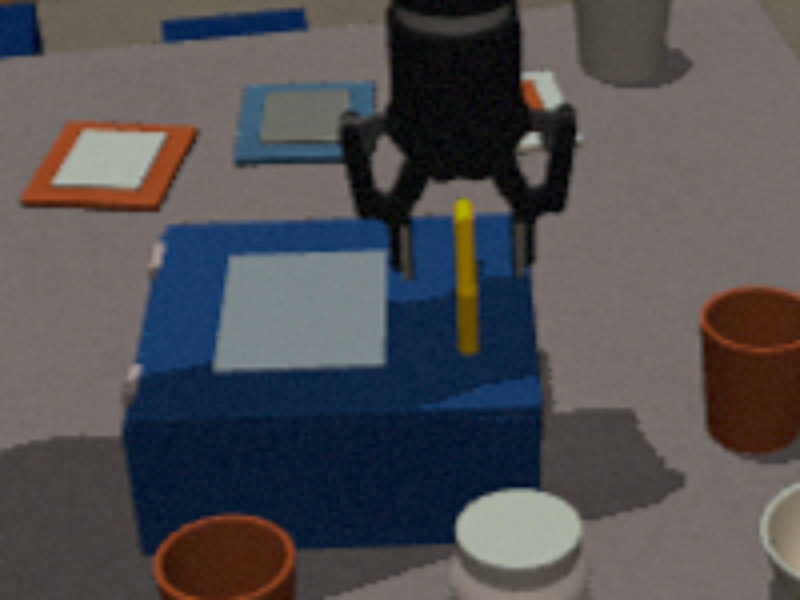

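The open fingers straddle the bar: pads at (405,250) and (525,250), bar at (465,250). Closing, then lifting along the arc.

Run:
```python
from h import *
bot.set_gripper(0.0,60)
print(bot.read_gripper_width(),bot.read_ft_force(),bot.read_position(),bot.read_clock())
im=bot.camera("side");cv2.imwrite("pics/g2.png",cv2.resize(im[80:230,180:380],(800,600))[:,:,::-1])
if bot.read_gripper_width()>.08:
  for a in np.radians([4,8,14]):
    p,q=arc(a,1); bot.move_linear(p,speed=.06,rotation=q)
    print(a,bot.read_ft_force(),bot.read_moment(),bot.read_gripper_width())
im=bot.camera("side");cv2.imwrite("pics/g3.png",cv2.resize(im[80:230,180:380],(800,600))[:,:,::-1])
print(bot.read_position(),bot.read_clock())
```

```text
0.11957342114197896 [ 5.4308007  -0.89256444 -0.10016378] [0.57994482 0.19284014 0.12798584] 10.9
0.06981317007977318 [ 6.68082765 -0.82508662 -0.20486255] [-2.32426480e-01 -1.08594288e+00 -9.01122270e-04] 0.11294952364858397
0.13962634015954636 [ 5.95075262 -1.70268957 -0.19006418] [-0.25505205 -1.05277343  0.02103487] 0.11836843681932671
0.24434609527920614 [ 5.63004102 -0.69807068  0.72411918] [-0.17003942 -0.87445451  0.01213528] 0.11636078991859712
[0.56732115 0.19468971 0.17492463] 12.2417
```

View pics/g3.png

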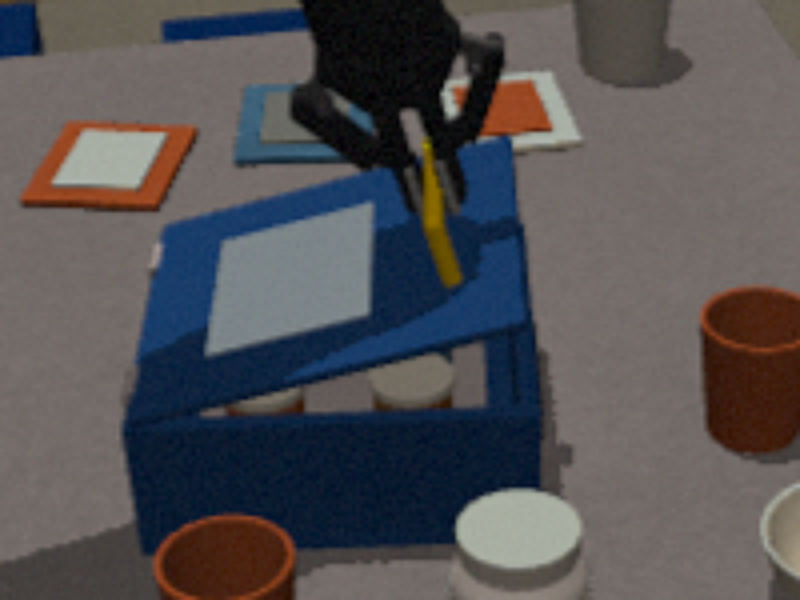

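The bar is gripped and the lid follows at about 14 degrees, with loads of about 6 N. That steady +x load suggests the bar is 1 to 2 mm farther out than I measured, so I'll shift the arc by that and go on to 45 degrees.

Run:
```python
from h import *
for a in np.radians([20,26,32,38,42,45]):
    p,q=arc(a,1); bot.move_linear(p+.0015*F,speed=.06,rotation=q)
    print(round(np.degrees(a)),bot.read_ft_force(),bot.read_moment(),bot.read_gripper_width())
bot.wait(.5)
for n in("side","top"):
    im=bot.camera(n);cv2.imwrite(f"pics/h_{n}.png",im[:,:,::-1])
im=bot.camera("side");cv2.imwrite("pics/h3.png",cv2.resize(im[30:230,150:417],(800,600))[:,:,::-1])
g=arc(np.pi/4,1)[0]
print(bot.read_position(),g,bot.read_clock(),bot.read_joint_vel())
# gripped bar point -> lid angle
R=Rn.from_quat(np.roll(bot.read_tool_rot(),-1)).as_matrix()
gp=np.array(bot.read_position())-R[:,1]*bot.grip_depth-HINGE
print("angle",np.degrees(np.arctan2(gp[2],gp@F)-np.arctan2(.046,.195)),"radius",np.hypot(gp[2],gp@F),np.hypot(.195,.046))
```

```text
20 [ 4.98431078 -0.85984201  1.67909742] [-0.08320374 -0.53709115 -0.01302308] 0.11506573065396097
26 [ 3.77810198 -0.00835016  1.54177161] [-0.1104954  -0.56029971 -0.01454308] 0.1150664220044697
32 [ 4.27995034 -0.84418965  2.12391207] [-0.12215973 -0.40189043 -0.04245931] 0.11368869291726909
38 [ 4.43324767 -0.73763129  3.03614904] [-0.13771892 -0.48042773  0.03393612] 0.11271380628812443
42 [ 5.55617125 -1.99716145  4.61250107] [-0.0985063  -0.52783406 -0.04698647] 0.11566672458711762
45 [ 4.65835684 -0.90193985  4.34854347] [-0.08540958 -0.53882933 -0.00558358] 0.11809804019538692
[0.50439244 0.20384616 0.25758443] [0.50236727 0.20392841 0.25718984] 15.55 [-1.53925336e-03 -2.49159553e-03 -5.03595165e-05 -5.64732550e-04
  3.39057651e-04 -1.56365288e-03]
angle 44.57255264779981 radius 0.2017440395379042 0.20035218990567585
```

View pics/h3.png

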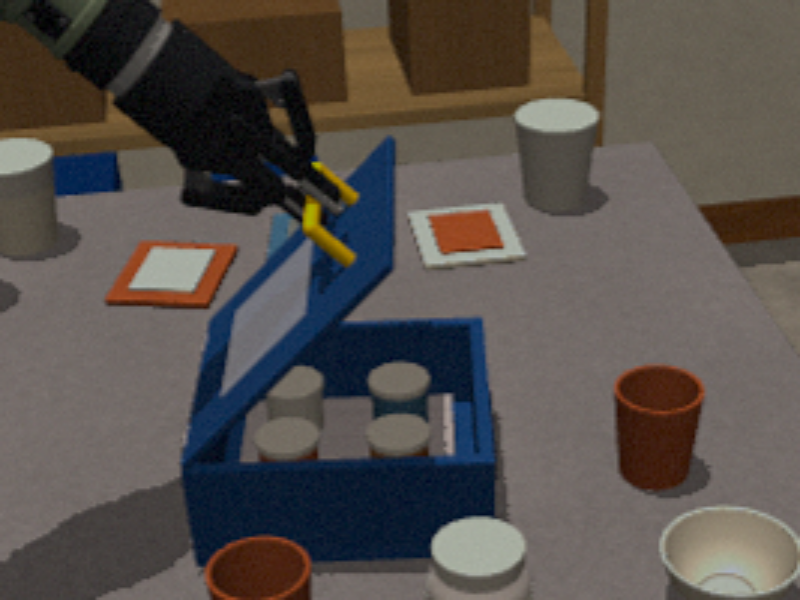

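View pics/h_top.png

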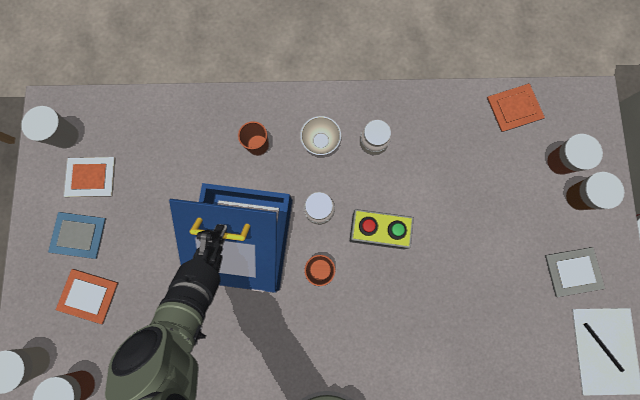

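Run:
```python
from h import *
for a,b in(((169,199),(281.2,75.7)),((278.5,211.5),(279.5,120.7))):
    p,e=tri(a,b);d=p-HINGE;print(p,e,np.degrees(np.arctan2(d[2],d@F)),np.hypot(d[2],d@F))
for A in(40,45,50):
    a=np.radians(A);n=np.array([-F[1],F[0],0])
    for s in(.11,-.11):
        p=HINGE+F*(.236*np.cos(a)-.004*np.sin(a))+np.array([0,0,.236*np.sin(a)+.004*np.cos(a)])+n*s
        print(A,s,proj("top",p).round(1),proj("side",p).round(1))
print(bot.read_ft_force(),bot.read_gripper_width(),bot.read_clock())
```

```text
[0.56519404 0.30815895 0.26998156] 0.0015626848878405452 45.70363284974647 0.23749164273521883
[0.53311561 0.08666045 0.26931199] 0.0036694382206916582 45.6031432039396 0.23696202935631971
40 0.11 [174.1 194.2] [286.2  81.9]
40 -0.11 [279.4 207.3] [286.7 126.1]
45 0.11 [169.9 199.6] [280.1  76.3]
45 -0.11 [277.5 213.1] [279.5 120. ]
50 0.11 [165.7 206.1] [273.4  71.1]
50 -0.11 [275.5 219.9] [271.7 114.3]
[ 5.42508562 -0.24917885  5.33408273] 0.11849449449687964 15.55
```

The lid corners triangulate to about 45.6 degrees, and the pose of the gripped bar gives 44.6 degrees. The arm is still and the loose objects have not moved, so I'm handing the job in.

Run:
```python
from h import *
bot.close_job()
```

```text
the job is handed in; nothing more can be done
```

The red stop button was pressed and came back up while the lid was shut. The robot is now holding the lid at about 45 degrees. I handed the job in at about 15.6 s on the robot clock.

- **Button:** It went about 6 mm down, to z = 0.0910, onto its hard stop. The first push tripped the 12 N limit but settled at only about 6 N. I pushed once more to be sure; it did not move any further. Afterwards the cap showed at its original position in the image. The green button was not touched.
- **Lid:** The gripper holds the yellow handle. The gripped bar's position gives 44.6 degrees and the lid corners in both pictures give about 45.6 degrees, so the two checks differ by about 1 degree. Joint speeds were near zero at the last reading, and the force on the tool was about 7 N.
- **Other things:** In the last top picture the bowl, the cup, the tub and their look-alikes stand where they started.

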